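# Vent the vacuum chamber and set the dried stone core in the slicing jig

### The job

The stone core in the vacuum chamber has finished drying: push the lever of the vent tap on the lid a full quarter turn open, leave it open, and once the gauge is back at zero lift the lid off by its handle and set it down, right way up, on the middle of the round cork mat. Then take the core out, lay it in the V-groove of the slicing jig at the finger cut-out, clear of the end stop, let go of it, and push it along the groove by its free end until it touches the stop. Set lid and core down rather than dropping them, and leave the other things on the bench alone.

Things in the scene. Friction and masses are not known exactly. Their poses are not given: they have to be found in the camera images.
- chamber: Vacuum chamber, fixed: round stainless pan, 190 mm outside, wall 5 mm, rim 84 mm above the bench. Origin: centre of its underside; z up; x along the core. Inside, a perforated shelf (top at z 30 mm) carries two V-cradles at x = +38 and -38 mm that hold the core; between them fingers have free room down to the shelf. A brass hose coupling (unused) sticks out 21 mm on its -y side, 45 mm up.
- chamber_rim (a point): Centre of the chamber's mouth, level with the sealing rim (84 mm above the bench); axes as the chamber.
- lid: Loose lid on the chamber, about 0.5 kg: clear disc, diameter 190 mm, 12 mm thick. Origin: centre of its underside; z up; x is 120 degrees (anticlockwise) from the chamber's. Along its x: bridge handle in the middle, vent tap at +64 mm, dial gauge (diameter 42 mm, top at z 43 mm) at -64 mm; beside the handle it is bare. Vacuum holds it fast until the gauge is at zero; then it lifts straight up.
- lid_handle (a point): Centre of the handle's bar, 50 mm above the lid's underside: aluminium, 84 mm long along the lid's x, 12 mm wide (y), 10 mm high, open underneath between legs at x = +36 and -36 mm. Grip it across, closing along y. Axes as the lid.
- tap_axis (a point): On the vertical turning axis of the vent tap at the lever's mid-height, 53 mm above the lid's underside (41 mm above its top face); axes as the lid. Below the lever lies the brass valve body, a cylinder along the lid's x, its top 11 mm below this point.
- lever_end (a point): Free end of the tap's lever, 54 mm from tap_axis. The lever is a level bar with a black sleeve, 13 mm wide, 9 mm high, underside 36 mm above the lid's top face. Closed, it points along the lid's +y (across the valve body); open, along +x, out over the lid's edge. The room on both its sides is free.
- tap (a joint): Turn of the tap's lever, rad: 0 closed (starts near it), 1.57 fully open at its end stop. Grows clockwise seen from above (lid's +y to +x). About 0.09 N m of friction, 2 to 3 N at the lever; it stays where it is left. The vacuum goes as the lever turns, fully only when it is turned practically all the way (over 1.5).
- gauge (a joint): Needle of the dial gauge on the lid, rad: 0 at full vacuum, about 4.5 when the vacuum is gone (the gauge's zero). It follows the tap as that is opened. The lid is free when it reads above 4.
- core: The stone core: plain pale cylinder, diameter 18 mm, length 110 mm, about 80 g. Origin: its centre; x along its length; both ends alike. At the start it lies in the chamber's cradles, its axis 62 mm above the bench (22 mm below the rim).
- jig: Slicing jig, fixed: base 236 x 76 x 10 mm, on it 42 mm wide steel V-blocks, flat tops 40 mm above the bench. Origin: centre of the underside; x along the groove to the stop. The 90-degree V, 18 mm wide, runs from x -110 (open end) to +75 mm, broken by a finger cut-out (x -52 to -8 mm, free down to the base) and a 3 mm saw slot at x 45. Stop: steel plate 42 mm wide, top 66 mm above the bench.
- stop_face (a point): Centre of contact on the face of the end stop (75 mm from the jig's origin along its x), at the height of the axis of a core lying in the V: 44 mm above the bench, 4 mm above the block tops. Axes as the jig: a core against the stop has its centre at x = -55 mm here, y = 0, z = 0.
- cutout (a point): Middle of the finger cut-out (44 mm long), at the height of the axis of a core lying in the V; 105 mm from stop_face along -x. Axes as the jig. A core whose middle is here leaves 50 mm to the stop.
- mat: Round cork mat, diameter 230 mm, 4 mm thick, fixed. Origin: centre of its underside.
- calculator: Bystander: black pocket calculator, 120 x 76 x 13 mm.
- tub: Bystander: white tub with a red cap, diameter 72 mm, 95 mm high.
- vial: Bystander: small amber bottle, diameter 32 mm, 62 mm high.
- pliers: Bystander: flat-nose pliers lying flat, 130 mm long, 13 mm high.
- stub: Bystander: short piece of stone core standing upright, diameter 25 mm, 34 mm high.
- dish: Bystander: shallow glass dish, diameter 84 mm, 16 mm high.
- hammer: Bystander: small hammer lying flat, 220 mm long.
- slab: Bystander: flat stone slab, 70 x 50 x 10 mm.
Mind the look-alikes: they are no part of the job. Of the things that look like the lid, the smaller one is meant.

How it is judged:
By the outcome, as a careful person would: the job done as asked, in the order asked, and still so for the second after the job is handed in, with the robot touching nothing.
It also fails if it takes over 72 s, if anything falls off the work surface, if the arm or the gripper's body presses on something with over 40 N, if the wrist force passes 120 N, or if a joint passes its speed limit or range.

### The arm

A 6-joint arm with a two-finger parallel gripper is mounted at the origin on the work surface. World frame = base frame: x ahead of the robot, y to its left, z up, the work surface at z = 0. Lengths are in m, angles in rad, forces in N, time in s.
With the tool pointing down it reaches from about 0.25 to 0.775 m from the base axis. Payload 4 kg.
Tool frame: the origin (TCP) lies at the centre of the arm's flange, where the gripper is bolted on; the fingertips stand 199 mm ahead of it and the grasp point (between the pads) lies 180 mm ahead of it (robot.tcp_to_tips is the distance from the TCP to the fingertips, in m); z points along the fingers, y is the line along which they close (so a half turn about z gives the same grasp; the last joint's range is limited). The gripper opens to 94 mm and grips with 3 to 60 N. Pads are 16 mm wide; open, the fingers measure 119 mm over their backs; the gripper's body (75 mm by 177 mm) begins 78 mm behind the grasp point.
Start: joints at [-1.43, 0.087, 1.371, -0, 1.684, -0.103], TCP at [0.133, -0.534, 0.405] pointing down, gripper open.
Joint ranges: [-3.1, 3.1], [-0.76, 2.03], [0.27, 2.55], [-1.08, 4.22], [0.17, 2.65], [-2.57, 2.57]. Speed limits (rad/s): [2.79, 2.79, 3.14, 3.14, 3.14, 3.14].

### API

Orientations are given as [roll, pitch, yaw] about the fixed x, y, z axes, in that order (R = Rz(yaw) Ry(pitch) Rx(roll)).
In Python, from bench import telemetry, snapshot, ticket, robot gives the robot as it stands.
- The arm moves only by the tool apply_moves, never from a script. Its argument "moves" is a list that holds one entry, the list of rows, each a list of 5 numbers: the shift along the tool's x, y, z in units of 50 mm (1.0 is 50 mm), then the turn about the tool's z in units of 10 degrees (1.0 is 10 degrees), then the closure, from 0 (fully open) to 1 (shut). A call has 1 to 10 rows; each row is the pose to reach, as a shift and turn from the pose commanded when the call began, along the tool's axes at that moment; what a row does not reach only later rows make up. A row lasts 1/8 s, in which the tool goes at most 62.5 mm and 10.7 degrees, less where a joint would pass 70% of its speed; a pose out of reach is approached as far as the arm can. A call with a gripper value outside its range is refused whole. The fingers move at their own pace and stop on an object; the grip force is fixed at half the most. Time passes only in rows, so rows that repeat a pose let the fingers close. It gives the time, the measured TCP pose, the force, the opening and the grip force at its end, in the units of the state.
- telemetry.get_obs(): the state, without advancing time (a new reading comes with each control period).
- snapshot(name): name is "scene" or "top" or "wrist"; returns a dict with "image" (384x512x3 uint8, red, green, blue), "fovy" (degrees; the focal length in pixels is half the picture's height over the tangent of half this angle, whatever the lens; pixels are square), "cx", "cy" (the principal point, pixels), "D" ([k1, k2, p1, p2, k3] as OpenCV has them; the pictures are not rectified), "R" (3x3) and "t" (3): a world point X has camera coordinates R X + t. Camera axes: x right, y down, z forward; pixel columns grow to the right and rows downward; lengths in m; the calibration is good to about 2 mm. A picture is of the moment at which its call begins. There is no depth.
- ticket.close_job(): hands the job in; it is judged then, once.
The state is a dict: "time": time; "joint_positions": joint angles; "qvel": joint speeds; "joint_torque": joint torques, N m; "tool_pos": TCP position; "ee_rot": TCP orientation; "wrist_force": force on the tool from outside, world axes, zero at the start; "wrist_torque": the same for the moment, N m; "width": finger opening in m; "finger_force": force on a finger pad.
Only numpy, scipy, OpenCV 4.12 (cv2) and the standard library are available. Lean on these libraries where they do the work, as an engineer would, in place of code of your own. Each camera call takes 0.05 s, during which the arm holds its last target. There are 200 camera calls.

## Working session

There is one attempt and no reset: what is moved stays moved. The work goes in short steps, Python scripts to look and compute and a tool call to move; the robot and the scene stay as the last step left them, time stands still between calls to the robot, and variables do not carry over. Pictures are saved under pics/ and viewed, at most 10 in all, crops included, and the job is handed in when it is done.

Besides the shell and the picture viewer there is one more tool, called after ">>>" as name(argument=value, ...) on one line, values as JSON. apply_moves: Moves the arm, as the interface text tells. Its arguments: {"type":"object","properties":{"moves":{"type":"array","items":{"type":"array","items":{"type":"array","items":{"type":"number"}}}}},"required":["moves"]}

```bash
mkdir -p pics; ls
cat > h.py <<'E'
import numpy as np, cv2
from bench import telemetry, snapshot, ticket, robot
def cam(n):
    s=snapshot(n); f=192/np.tan(np.radians(s['fovy'])/2)
    K=np.array([[f,0,s['cx']],[0,f,s['cy']],[0,0,1]]); s['K']=K
    s['R']=np.array(s['R']);s['t']=np.array(s['t']);s['D']=np.array(s['D'],float); return s
def ray(s,uv,z):
    p=cv2.undistortPoints(np.array(uv,float).reshape(-1,1,2),s['K'],s['D']).reshape(-1,2)
    d=np.c_[p,np.ones(len(p))]@s['R']; c=-s['R'].T@s['t']
    return c+d*((z-c[2])/d[:,2])[:,None]
def proj(s,X):
    return cv2.projectPoints(np.array(X,float).reshape(-1,1,3),cv2.Rodrigues(s['R'])[0],s['t'],s['K'],s['D'])[0].reshape(-1,2)
def save(n,im,sc=1.5,box=None):
    im=np.array(im)
    if box: im=im[box[1]:box[3],box[0]:box[2]]
    cv2.imwrite('pics/'+n,cv2.resize(im[...,::-1],None,fx=sc,fy=sc,interpolation=cv2.INTER_CUBIC))
import pickle
def keep(n,s): pickle.dump({k:s[k] for k in('image','K','R','t','D')},open(n+'.pkl','wb'))
def load(n): return pickle.load(open(n+'.pkl','rb'))
E
python3 - <<'E'
from h import *
for n in('top','scene'):
    s=cam(n);keep(n,s);save(n+'0.png',s['image']);print(n,s['K'][0,0],-s['R'].T@s['t'],s['R'][2])
o=telemetry.get_obs();print(o)
E
```

```text
pics
top 346.4271550772698 [ 0.43137307 -0.00431328  1.17243792] [ 0.07303829  0.01871734 -0.99715348]
scene 397.5596527254061 [1.28317594 0.59750478 0.72771536] [-0.67290329 -0.51157614 -0.53431359]
{'time': 0.1, 'joint_positions': array([-1.43010485e+00,  8.78536195e-02,  1.37205436e+00, -4.19140906e-06,
        1.68359323e+00, -1.03096783e-01]), 'qvel': array([-2.05700557e-04, -8.45041779e-05, -3.17001377e-03,  7.40919017e-04,
       -2.04604841e-03,  6.66683701e-04]), 'joint_torque': array([ 1.87851569e-03, -3.41250587e+01, -3.03301084e+01,  7.20838364e-02,
        3.03464534e-02, -9.86406417e-05]), 'tool_pos': array([ 0.13274198, -0.53363907,  0.40366061]), 'ee_rot': array([-3.13969381e+00, -1.92273419e-04,  2.43787608e-01]), 'wrist_force': array([-0.05733418, -0.85826834, -0.27657433]), 'wrist_torque': array([ 0.04108343,  0.02933255, -0.00013832]), 'finger_force': 0.0, 'width': 0.094017321955134}
```

View pics/top0.png

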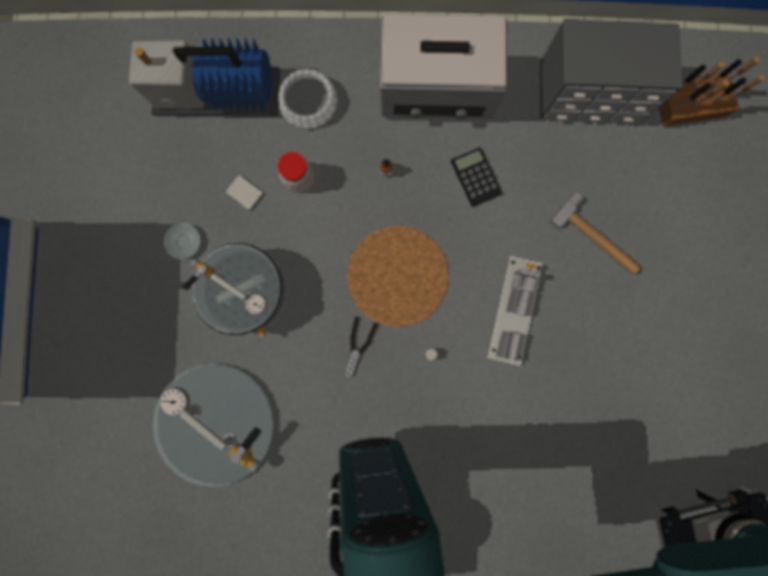

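View pics/scene0.png

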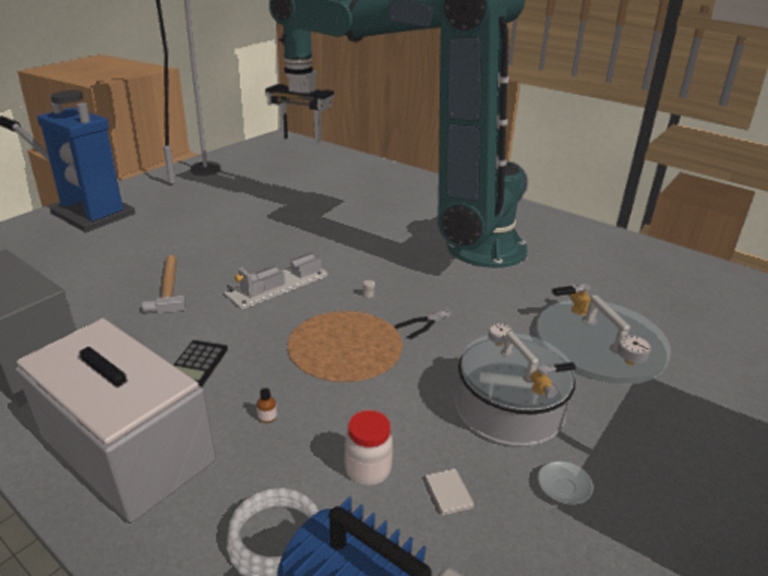

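The top view shows these things (view pixels):
- **Lid candidates:** the small lid on the chamber at (236,288), and a larger look-alike lying at (213,425). The description picks the smaller one on the chamber.
- **Core candidates:** the core seen through the lid at (240,289), and the upright stub at (432,354). It is the one in the chamber.
- **Mat and jig:** the mat is at (398,275). The jig runs from (505,360) to (527,262), with the stop probably at the top end.

Next I'll check the choice in a close crop.

Run:
```python
from h import *
s=load('top');im=s['image']
a=cv2.resize(im[150:235,110:200],None,fx=4.4,fy=4.4,interpolation=cv2.INTER_CUBIC)
b=cv2.resize(im[160:250,310:380],None,fx=4.4,fy=4.4,interpolation=cv2.INTER_CUBIC)
h=max(a.shape[0],b.shape[0]);c=np.zeros((h,a.shape[1]+b.shape[1],3),np.uint8)
c[:a.shape[0],:a.shape[1]]=a;c[:b.shape[0],a.shape[1]:]=b
save('c1.png',c,1)
hsv=cv2.cvtColor(im,cv2.COLOR_RGB2HSV)
m=cv2.inRange(hsv,(5,90,90),(25,255,255));m[:,:220]=0;m[:,310:]=0;m[:140]=0;m[225:]=0
n,l,st,ce=cv2.connectedComponentsWithStats(m)
i=1+st[1:,4].argmax();c=max(cv2.findContours(m,0,1)[0],key=cv2.contourArea)
(e,ax,_)=cv2.fitEllipse(c);print('mat',e,ax,ray(s,e,.004))
```

```text
mat (264.728759765625, 183.6842803955078) (66.12701416015625, 66.68389892578125) [[ 0.55415451 -0.01859167  0.004     ]]
```

View pics/c1.png

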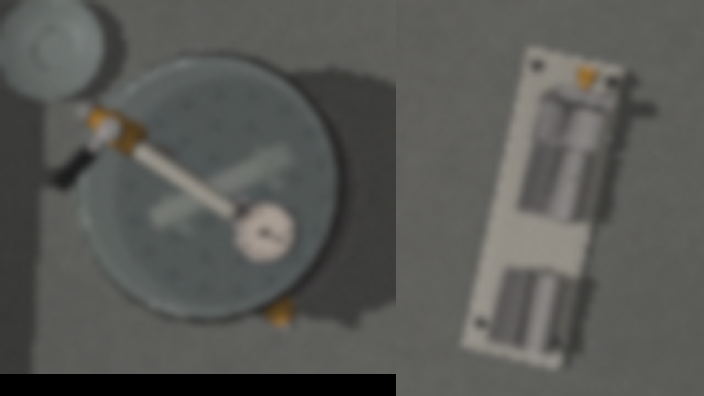

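The crop shows the small lid on the chamber. The tap is at (112,130), with its lever pointing down-left to (55,180). The gauge is at (265,232), the core lies from (155,218) to (288,152), and the hose coupling is at (282,312). On the jig, the stop and its orange mark are at the top (585,75), and the cut-out is around (555,245).

Run:
```python
from h import *
s=load('top')
A=lambda u,v:(u/4.4+110-.4,v/4.4+150-.4)
B=lambda u,v:((u-396)/4.4+310-.4,v/4.4+160-.4)
def P(n,uv,z): r=ray(s,uv,z)[0]; print(n,r.round(4)); return r
g=P('gauge',A(265,232),.127);hn=P('handle near tap end',A(138,148),.137);hg=P('handle gauge end',A(235,212),.137)
le=P('leverend',A(53,182),.137);ta=P('tap',A(108,131),.137)
c1=P('core1',A(155,218),.062);c2=P('core2',A(288,152),.062)
print(np.linalg.norm(c2-c1),(c1+c2)/2,np.degrees(np.arctan2(*(c2-c1)[1::-1])))
print('handle yaw',np.degrees(np.arctan2(*(hn-hg)[1::-1])),'lid c from gauge/tap',(g+ta)/2, 'lever yaw',np.degrees(np.arctan2(*(le-ta)[1::-1])),np.linalg.norm(le-ta))
P('lidc',A(210,188),.09);P('coupling',A(282,314),.045)
q=[P('j',B(*x),.010) for x in((527,45),(624,68),(560,370),(460,346))]
c=sum(q)/4;d=(q[0]+q[1]-q[2]-q[3])/2;print('jig',c,np.linalg.norm(d),np.degrees(np.arctan2(d[1],d[0])))
```

```text
gauge [0.4768 0.27   0.127 ]
handle near tap end [0.532  0.3587 0.137 ]
handle gauge end [0.4896 0.2888 0.137 ]
leverend [0.5069 0.4173 0.137 ]
tap [0.5433 0.3804 0.137 ]
core1 [0.4877 0.3695 0.062 ]
core2 [0.5391 0.2726 0.062 ]
0.10969975196245785 [0.51342062 0.32104845 0.062     ] -62.075718278524086
handle yaw 58.760262471733895 lid c from gauge/tap [0.51005167 0.32519018 0.132     ] lever yaw 134.63158022593575 0.05177988404627233
lidc [0.509  0.3211 0.09  ]
coupling [0.4198 0.276  0.045 ]
j [ 0.6073 -0.2696  0.01  ]
j [ 0.5915 -0.3445  0.01  ]
j [ 0.36   -0.2973  0.01  ]
j [ 0.3761 -0.2211  0.01  ]
jig [ 0.48370648 -0.28311367  0.01      ] 0.23623724934093654 -11.683795637705844
```

```bash
cat >> h.py <<'E'
def go(p,yaw,frm=None):
    """units from pose (default measured) to TCP p, yaw deg"""
    o=telemetry.get_obs(); 
    q,r=(o['tool_pos'],o['ee_rot']) if frm is None else frm
    from scipy.spatial.transform import Rotation as Ro
    R=Ro.from_euler('xyz',r).as_matrix()
    d=R.T@(np.array(p)-q)/.05; dy=-(np.degrees(np.radians(yaw)-r[2])+180)%360-180
    print('units',d.round(3),'turn',round(dy/10,3))
E
python3 - <<'E'
from h import *
go([.45,-.1,.4],75); go([.45,-.1,.4],100)
E
```

```text
units [ 8.251 -6.885  0.088] turn -6.103
units [ 8.251 -6.885  0.088] turn -8.603
```

>>> apply_moves(moves=[[[8.25,-6.9,0,-8.6,1],[8.25,-6.9,0,-8.6,1],[8.25,-6.9,0,-8.6,1],[8.25,-6.9,0,-8.6,1],[8.25,-6.9,0,-8.6,1],[8.25,-6.9,0,-8.6,1],[8.25,-6.9,0,-8.6,1],[8.25,-6.9,0,-8.6,1],[8.25,-6.9,0,-8.6,1],[8.25,-6.9,0,-8.6,1]]])

```text
time: 1.35
tool_pos: [0.4506, -0.0974, 0.4039]
ee_rot: [-3.14, -0.001, 1.75]
wrist_force: [-0.0, -0.5, -0.8]
width: 0.0007
finger_force: 0.0
```

Run:
```python
from h import *
print(telemetry.get_obs()['tool_pos'])
go([.46,.32,.42],134)
```

```text
[ 0.45062585 -0.09743382  0.4039161 ]
units [ 8.183  1.668 -0.317] turn -3.376
```

>>> apply_moves(moves=[[[8.18,1.67,-0.3,-3.4,1],[8.18,1.67,-0.3,-3.4,1],[8.18,1.67,-0.3,-3.4,1],[8.18,1.67,-0.3,-3.4,1],[8.18,1.67,-0.3,-3.4,1],[8.18,1.67,-0.3,-3.4,1],[8.18,1.67,-0.3,-3.4,1],[8.18,1.67,-0.3,-3.4,1],[8.18,1.67,-0.3,-3.4,1]]])

```text
time: 2.48
tool_pos: [0.4616, 0.3167, 0.4192]
ee_rot: [-3.14, 0.001, 2.337]
wrist_force: [0.5, 0.5, 0.1]
width: 0.0006
finger_force: 0.0
```

Run:
```python
from h import *
s=cam('wrist');keep('w1',s);save('w1.png',s['image']);print(-s['R'].T@s['t'],s['R'][2],telemetry.get_obs()['tool_pos'])
```

```text
[0.41612346 0.36438905 0.39993232] [ 0.15698196 -0.16449165 -0.97380653] [0.46162703 0.31633448 0.41947652]
```

View pics/w1.png

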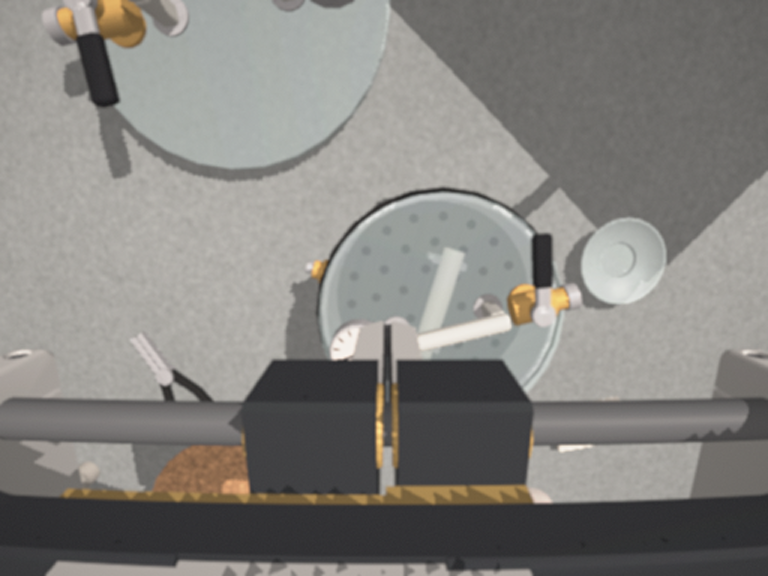

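The wrist view shows the tap screw at (543,313), the lever end at (541,235), the gauge at about (350,345), and the handle from (420,340) to (510,322). The dish is at (623,262), just right of the lid.

Run:
```python
from h import *
s=load('w1')
f=lambda u,v,z:ray(s,(u/1.5,v/1.5),z)[0]
t=f(543,312,.143);e=f(541,235,.140);print('tap',t,'end',e,np.linalg.norm((t-e)[:2]),np.degrees(np.arctan2(*(e-t)[1::-1])))
a=f(420,341,.139);b=f(508,322,.139);print(a,b,np.degrees(np.arctan2(*(b-a)[1::-1])))
print('core',f(453,252,.068),'coupling',f(313,269,.045),'dish',f(623,262,.016))
im=s['image'];g=cv2.cvtColor(im,cv2.COLOR_RGB2GRAY)
c=np.array(t[:2]);
for yaw in(57,58,59,60,61):
  L=t[:2]-.064*np.array([np.cos(np.radians(yaw)),np.sin(np.radians(yaw))]);print(yaw,L)
```

```text
tap [0.54111733 0.38111491 0.143     ] end [0.50345611 0.4138874  0.14      ] 0.04992397707472672 138.9704722034427
[0.49849289 0.31055177 0.139     ] [0.531311   0.36052222 0.139     ] 56.70507203670829
core [0.48631388 0.36840061 0.068     ] coupling [0.41371845 0.27335775 0.045     ] dish [0.6215716  0.47607879 0.016     ]
57 [0.50626043 0.32744   ]
58 [0.5072025  0.32683984]
59 [0.50815489 0.32625621]
60 [0.50911733 0.32568929]
61 [0.51008952 0.32513925]
```

Run:
```python
from h import *
go([.489,.382,.328],137)
# arc plan from start pose
T=np.array([.542,.380]);r=.040
U=lambda a:np.array([np.cos(np.radians(a)),np.sin(np.radians(a))])
def P(a,off): return T+r*U(a)-off*np.array([U(a)[1],-U(a)[0]])
p0=P(137,.035);x0=U(137);y0=np.array([U(137)[1],-U(137)[0]])
for a,off in [(137,.021),(128,.019),(118,.019),(108,.019),(98,.019),(88,.019),(78,.019),(70,.019),(64,.019),(60,.019),(58,.018),(57,.017)]:
  d=(P(a,off)-p0)/.05;print(a,(d@x0).round(2),(d@y0).round(2),(137-a)/10)
```

```text
units [0.569 1.306 1.828] turn -0.315
137 0.0 0.28 0.0
128 0.05 0.45 0.9
118 0.08 0.6 1.9
108 0.08 0.76 2.9
98 0.06 0.91 3.9
88 0.01 1.05 4.9
78 -0.06 1.19 5.9
70 -0.14 1.29 6.7
64 -0.2 1.35 7.3
60 -0.25 1.39 7.7
58 -0.29 1.42 7.9
57 -0.33 1.43 8.0
```

>>> apply_moves(moves=[[[0.57,1.3,0,-0.3,1],[0.57,1.3,0,-0.3,1],[0.57,1.3,0.9,-0.3,1],[0.57,1.3,1.82,-0.3,1],[0.57,1.3,1.82,-0.3,1],[0.57,1.3,1.82,-0.3,1]]])

```text
time: 3.28
tool_pos: [0.4888, 0.3827, 0.3312]
ee_rot: [3.139, 0.001, 2.389]
wrist_force: [0.7, 0.1, -0.7]
width: 0.0007
finger_force: 0.0
```

>>> apply_moves(moves=[[[0,0.28,0,0,1],[0.05,0.45,0,0.9,1],[0.08,0.6,0,1.9,1],[0.08,0.76,0,2.9,1],[0.06,0.91,0,3.9,1],[0.01,1.05,0,4.9,1],[-0.06,1.19,0,5.9,1],[-0.14,1.29,0,6.7,1],[-0.2,1.35,0,7.3,1],[-0.2,1.35,0,7.3,1]]])

```text
time: 4.53
tool_pos: [0.5421, 0.4263, 0.3328]
ee_rot: [3.139, -0.006, 1.118]
wrist_force: [-1.0, 1.2, 2.8]
width: 0.0004
finger_force: 1.2
```

Run:
```python
from h import *
s=cam('wrist');keep('w2',s);save('w2.png',s['image']);o=telemetry.get_obs();print(o['tool_pos'],o['ee_rot'],o['wrist_force'],o['wrist_torque'])
```

```text
[0.54194227 0.42629752 0.33250494] [ 3.13875888 -0.00563175  1.11817953] [-0.65477595  1.87529056  4.30838802] [0.21286744 0.06603891 0.05108132]
```

View pics/w2.png

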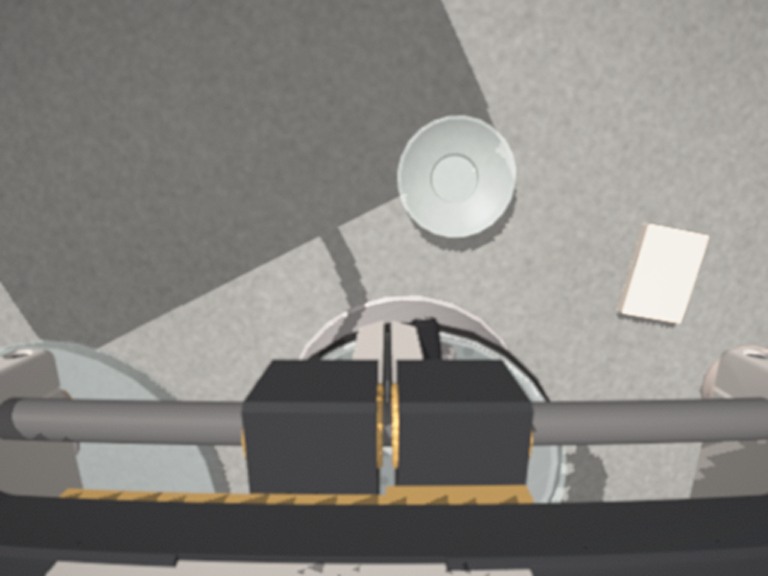

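The lever's black end at (428,325) is against the right-hand side of the closed fingers and has turned with them. I'll finish the last degrees slowly.

Run:
```python
from h import *
T=np.array([.542,.380]);r=.040
U=lambda a:np.array([np.cos(np.radians(a)),np.sin(np.radians(a))])
def P(a,off): return T+r*U(a)-off*np.array([U(a)[1],-U(a)[0]])
p0=P(64,.019);x0=U(64);y0=np.array([U(64)[1],-U(64)[0]]);print(p0)
for a,off in [(62,.019),(60,.019),(58,.018),(58,.016),(58,.014),(58,.012)]:
  d=(P(a,off)-p0)/.05;print(a,(d@x0).round(3),(d@y0).round(3),(64-a)/10)
```

```text
[0.54245776 0.42428081]
62 0.013 0.028 0.2
60 0.025 0.057 0.4
58 0.033 0.106 0.6
58 0.029 0.145 0.6
58 0.025 0.185 0.6
58 0.021 0.225 0.6
```

>>> apply_moves(moves=[[[-0.01,0.03,0,0.2,1],[-0.03,0.06,0,0.4,1],[-0.05,0.1,0,0.6,1],[-0.05,0.1,0,0.6,1],[-0.05,0.1,0,0.6,1]]])

```text
time: 5.2
tool_pos: [0.5449, 0.4211, 0.3274]
ee_rot: [-3.141, 0.003, 1.011]
wrist_force: [-1.0, 0.2, 0.8]
width: 0.0004
finger_force: 0.9
```

Run:
```python
from h import *
o=telemetry.get_obs();print(o['tool_pos'],o['ee_rot'],o['wrist_force'],o['wrist_torque'])
s=cam('scene');keep('s1',s);save('s1.png',s['image'],5,(300,170,410,280))
```

```text
[0.544929   0.42109511 0.32738604] [-3.14105811  0.00327954  1.01137289] [-1.03706964  0.24167436  0.81354097] [0.03518848 0.33827452 0.05134958]
```

View pics/s1.png

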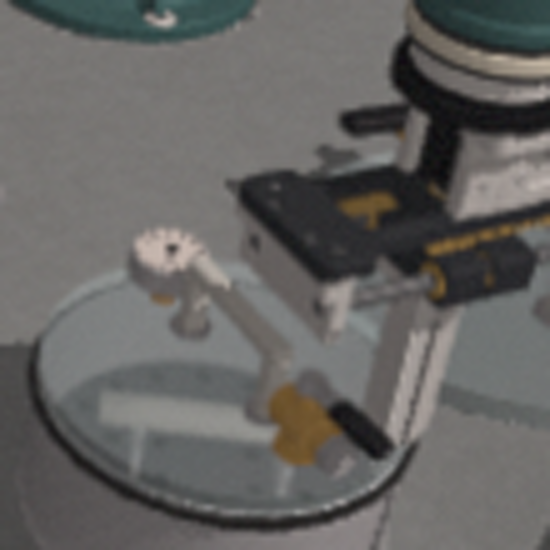

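The scene crop shows the lever (360,425) almost in line with the handle and the fingers on its near side. I'll push on in small steps until the end stop.

>>> apply_moves(moves=[[[0,0.04,0,0,1],[0,0.06,0,0,1],[0,0.06,0,0,1]]])

```text
time: 5.62
tool_pos: [0.5476, 0.4199, 0.328]
ee_rot: [-3.141, 0.001, 1.012]
wrist_force: [-2.3, 1.0, -0.8]
width: 0.0003
finger_force: 0.9
```

>>> apply_moves(moves=[[[0,0.03,0,0,1],[0,0.06,0,0,1],[0,0.06,0,0,1]]])

```text
time: 6.0
tool_pos: [0.549, 0.4192, 0.3283]
ee_rot: [-3.138, 0.001, 1.013]
wrist_force: [-6.3, 2.8, -0.9]
width: 0.0008
finger_force: 3.2
```

>>> apply_moves(moves=[[[0,0.05,0,0,1],[0,0.05,0,0,1]]])

```text
time: 6.25
tool_pos: [0.55, 0.4187, 0.3283]
ee_rot: [-3.134, 0.002, 1.014]
wrist_force: [-8.8, 4.5, 0.3]
width: 0.0004
finger_force: 5.2
```

>>> apply_moves(moves=[[[0,-0.5,0,0,1],[0,-0.5,-1.4,0,1],[0,-0.5,-2.0,0,0.5],[-0.8,-0.5,-2.0,0,0.5],[-1.8,-0.5,-2.0,0,0.5],[-1.8,-0.5,-2.0,0,0.5]]])

```text
time: 7.0
tool_pos: [0.4815, 0.3521, 0.4293]
ee_rot: [3.139, -0.0, 1.01]
wrist_force: [0.5, -0.1, 0.8]
width: 0.0371
finger_force: 0.0
```

Run:
```python
from h import *
o=telemetry.get_obs();print(o['tool_pos'],o['ee_rot'],o['wrist_force'],o['width'])
s=cam('wrist');keep('w3',s)
t=cam('scene');keep('s2',t)
a=cv2.resize(s['image'],(400,300));b=cv2.resize(t['image'][185:260,305:405],(400,300),interpolation=cv2.INTER_CUBIC)
save('w3.png',np.vstack([np.hstack([s['image'],np.zeros((384,0,3),np.uint8)])]),1.5)
tp=cam('top');keep('t2',tp)
c=cv2.resize(tp['image'][150:235,110:200],(318,300),interpolation=cv2.INTER_CUBIC);save('c2.png',np.hstack([b,c]),1.1)
```

```text
[0.48150989 0.35209914 0.42933689] [ 3.13943079e+00 -1.14610870e-05  1.00983789e+00] [ 0.47802238 -0.06029239  0.77513723] 0.037050420764471084
```

View pics/w3.png

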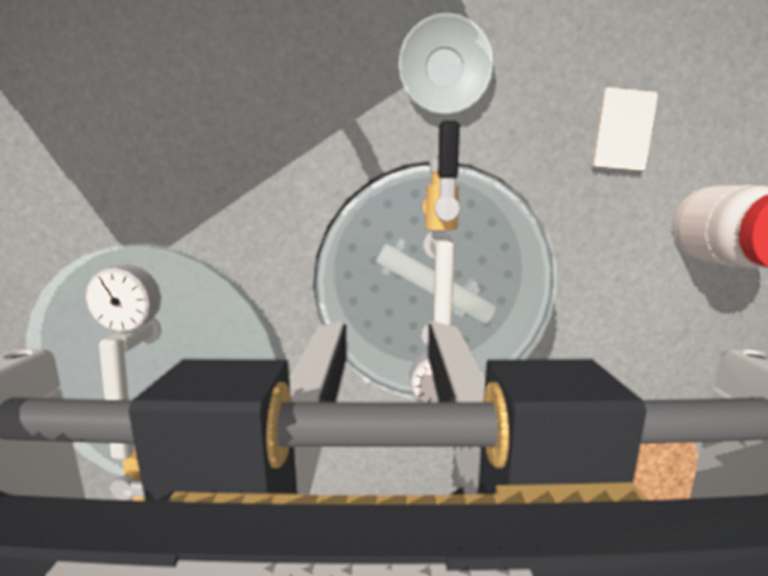

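The lever, from (447,207) to (450,123), now lines up with the handle, from (443,243) to (443,320). The gauge is partly hidden at (425,380).

Run:
```python
from h import *
s=load('w3')
f=lambda u,v,z:ray(s,(u/1.5,v/1.5),z)[0]
t=f(447,207,.143);e=f(450,123,.1395);print('tap',t,'end',e,np.linalg.norm((t-e)[:2]),np.degrees(np.arctan2(*(e-t)[1::-1])))
a=f(443,320,.139);b=f(443.5,243,.139);print(a,b,np.linalg.norm(b-a),np.degrees(np.arctan2(*(b-a)[1::-1])))
c1,c2=f(382,252,.066),f(490,312,.066);print('core',c1,c2,(c1+c2)/2,np.linalg.norm(c1-c2),np.degrees(np.arctan2(*(c2-c1)[1::-1])))
# gauge from scene
s=load('s2');p=proj(s,[[.478,.270,.127]]);print(p)
save('g.png',s['image'],9,(int(p[0,0])-22,int(p[0,1])-18,int(p[0,0])+62,int(p[0,1])+48))
```

```text
tap [0.54497288 0.38085771 0.143     ] end [0.5730469  0.42387857 0.1395    ] 0.05137065913475439 56.87283187342446
[0.50460056 0.31601977 0.139     ] [0.53165657 0.36154201 0.139     ] 0.05295565972883374 59.27498461377837
core [0.48826848 0.36992238 0.066     ] [0.53987795 0.27561706 0.066     ] [0.51407321 0.32276972 0.066     ] 0.1075036249619448 -61.30990108958789
[[333.46334847 219.39530265]]
```

View pics/g.png

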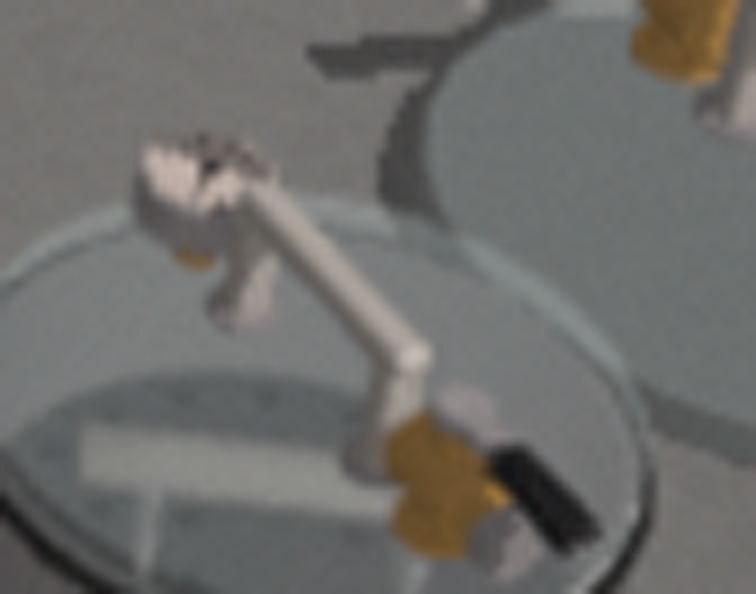

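Run:
```python
from h import *
go([.511,.325,.314],59)
```

```text
units [-0.214  0.776  2.316] turn -0.103
```

>>> apply_moves(moves=[[[-0.2,0.78,0,-0.1,0.3],[-0.2,0.78,0.8,-0.1,0.3],[-0.2,0.78,1.6,-0.1,0.3],[-0.2,0.78,2.3,-0.1,0.3],[-0.2,0.78,2.3,-0.1,0.3],[-0.2,0.78,2.3,-0.1,0.6],[-0.2,0.78,2.3,-0.1,1],[-0.2,0.78,2.3,-0.1,1],[-0.2,0.78,2.3,-0.1,1]]])

```text
time: 8.28
tool_pos: [0.5111, 0.325, 0.3146]
ee_rot: [3.141, -0.001, 1.029]
wrist_force: [-0.1, -0.5, 0.4]
width: 0.0294
finger_force: 0.0
```

>>> apply_moves(moves=[[[0,0,-0.1,0,1],[0,0,-0.2,0,1],[0,0,-0.2,0,1]]])

```text
time: 8.65
tool_pos: [0.5108, 0.325, 0.3231]
ee_rot: [-3.141, 0.001, 1.029]
wrist_force: [-0.5, 0.2, -4.5]
width: 0.0116
finger_force: 30.0
```

>>> apply_moves(moves=[[[0,0,-0.5,0,1],[0,0,-1.2,0,1],[0,0,-2.2,0,1],[0,0,-2.2,0,1],[0,0,-2.2,0,1]]])

```text
time: 9.28
tool_pos: [0.511, 0.3248, 0.4308]
ee_rot: [-3.14, 0.004, 1.029]
wrist_force: [-0.9, 0.2, -4.9]
width: 0.0116
finger_force: 30.0
```

Run:
```python
from h import *
o=telemetry.get_obs();print(o['tool_pos'],o['ee_rot'],o['wrist_force'],o['width'])
s=cam('scene');save('s3.png',s['image'],1.5)
go([.554,-.019,.425],59)
```

```text
[0.51095065 0.32484064 0.43080242] [-3.13964689  0.00366091  1.02917651] [-0.94471531  0.24450342 -4.92712272] 0.01156296230815517
units [-5.447  4.284  0.112] turn -0.003
```

View pics/s3.png

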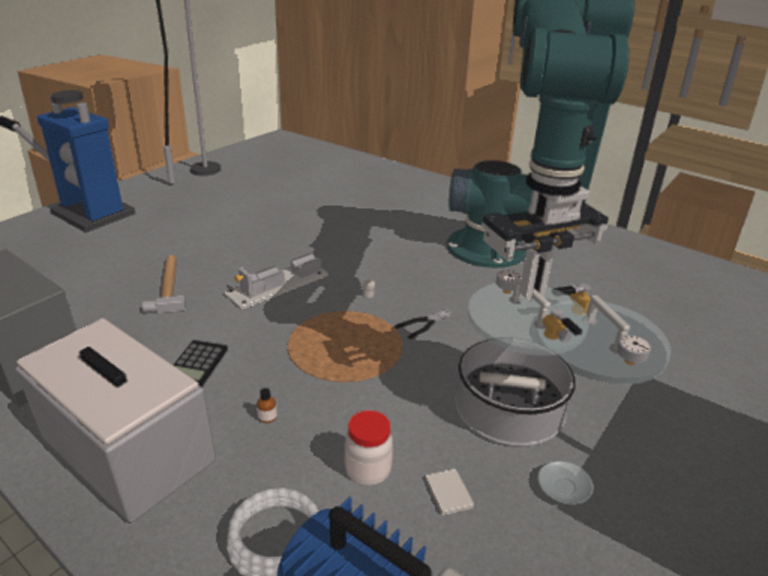

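The lid is off, level, and held by the handle above the chamber. The core lies in its cradles at (512,381) and the mat is at (345,345). Next I carry the lid to the mat.

>>> apply_moves(moves=[[[-0.8,0.6,0,0,1],[-1.6,1.25,0,0,1],[-2.4,1.9,0,0,1],[-3.2,2.5,0,0,1],[-4.0,3.15,0,0,1],[-4.8,3.8,0,0,1],[-5.45,4.28,0,0,1],[-5.45,4.28,1.0,0,1],[-5.45,4.28,2.0,0,1],[-5.45,4.28,2.6,0,1]]])

```text
time: 10.58
tool_pos: [0.552, -0.019, 0.2967]
ee_rot: [-3.132, 0.004, 1.029]
wrist_force: [0.2, -0.4, -3.8]
width: 0.0113
finger_force: 30.0
```

Run:
```python
from h import *
o=telemetry.get_obs();print(o['tool_pos'],o['ee_rot'],o['wrist_force'],o['width'])
s=cam('top');keep('t3',s);save('t3.png',s['image'],5,(195,120,335,240))
go([.554,-.019,.248],59)
```

```text
[ 0.55197393 -0.0189853   0.29669542] [-3.13167564  0.00448607  1.02866055] [ 0.16345085 -0.37284915 -3.84843593] 0.011349083146850255
units [0.033 0.066 0.893] turn -0.005
```

View pics/t3.png

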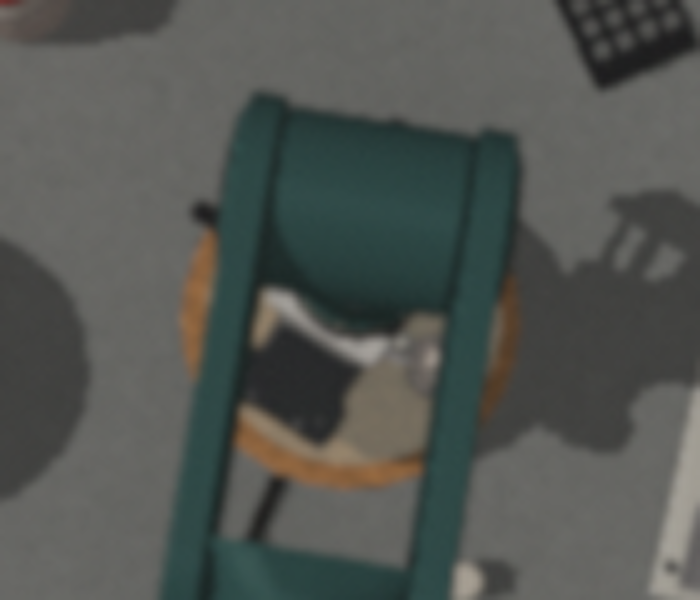

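The arm hides most of the top view. A cork border shows all round the lid: left (190,310), right (510,320), bottom (330,480). I'll lower it.

>>> apply_moves(moves=[[[0.03,0.07,0.5,0,1],[0.03,0.07,0.9,0,1],[0.03,0.07,0.95,0,1],[0.03,0.07,1.0,0,1],[0.03,0.07,1.0,0,1]]])

```text
time: 11.25
tool_pos: [0.5579, -0.0194, 0.2544]
ee_rot: [3.14, -0.0, 1.029]
wrist_force: [-0.3, 0.5, -4.2]
width: 0.0117
finger_force: 30.0
```

>>> apply_moves(moves=[[[0,0,0.05,0,1],[0,0,0.05,0,1]]])

```text
time: 11.5
tool_pos: [0.5577, -0.0194, 0.2514]
ee_rot: [3.141, -0.0, 1.029]
wrist_force: [-0.7, -0.7, -4.5]
width: 0.0117
finger_force: 30.0
```

>>> apply_moves(moves=[[[0,0,0.05,0,1],[0,0,0.05,0,1]]])

```text
time: 11.75
tool_pos: [0.5576, -0.0194, 0.2484]
ee_rot: [-3.141, 0.0, 1.029]
wrist_force: [-1.1, -0.1, -5.1]
width: 0.0114
finger_force: 30.0
```

>>> apply_moves(moves=[[[-0.04,-0.06,0.05,0,1],[-0.04,-0.06,0.1,0,1],[-0.04,-0.06,0.1,0,1]]])

```text
time: 12.12
tool_pos: [0.5539, -0.0196, 0.2433]
ee_rot: [-3.141, 0.0, 1.029]
wrist_force: [0.4, -0.1, -4.8]
width: 0.0115
finger_force: 30.0
```

>>> apply_moves(moves=[[[0,0,0.04,0,1],[0,0,0.04,0,1]]])

```text
time: 12.38
tool_pos: [0.5542, -0.0196, 0.2425]
ee_rot: [3.141, -0.0, 1.029]
wrist_force: [-1.9, -0.2, 1.0]
width: 0.0117
finger_force: 30.0
```

>>> apply_moves(moves=[[[0,0,0.04,0,1],[0,0,0.04,0,1]]])

```text
time: 12.62
tool_pos: [0.5541, -0.0196, 0.2425]
ee_rot: [3.14, -0.0, 1.029]
wrist_force: [-6.5, 0.2, 10.6]
width: 0.0118
finger_force: 30.0
```

Contact at TCP z 0.2425, so the lid is down. I back off 1 mm, open, and rise.

>>> apply_moves(moves=[[[0,0,-0.03,0,1],[0,0,-0.03,0,0.6],[0,0,-0.03,0,0.4],[0,0,-0.03,0,0.3],[0,0,-0.03,0,0.3],[0,0,-0.5,0,0.3],[0,0,-1.3,0,0.3],[0,0,-2.5,0,0.3],[0,0,-3.6,0,0.3],[0,0,-3.6,0,0.3]]])

```text
time: 13.88
tool_pos: [0.5545, -0.0196, 0.4263]
ee_rot: [3.13, -0.005, 1.029]
wrist_force: [0.1, -0.0, -0.8]
width: 0.0658
finger_force: 0.0
```

Run:
```python
from h import *
o=telemetry.get_obs();print(o['tool_pos'],o['ee_rot'],o['wrist_force'],o['width'])
s=cam('wrist');keep('w4',s);
f=load('w3')
go([.512,.322,.42],59);go([.45,.40,.42],118)
```

```text
[ 0.55449281 -0.01957736  0.426321  ] [ 3.13003692 -0.00494728  1.02929202] [ 0.06059589 -0.0013951  -0.8141965 ] 0.06575729488486778
units [ 5.418 -4.246  0.042] turn -0.003
units [ 6.116 -6.113  0.033] turn -5.903
```

Run:
```python
from h import *
go([.537,.278,.40],118.3)
s=load('w4');save('w4.png',s['image'],1.5)
```

```text
units [ 4.921 -3.367  0.446] turn -5.933
```

View pics/w4.png

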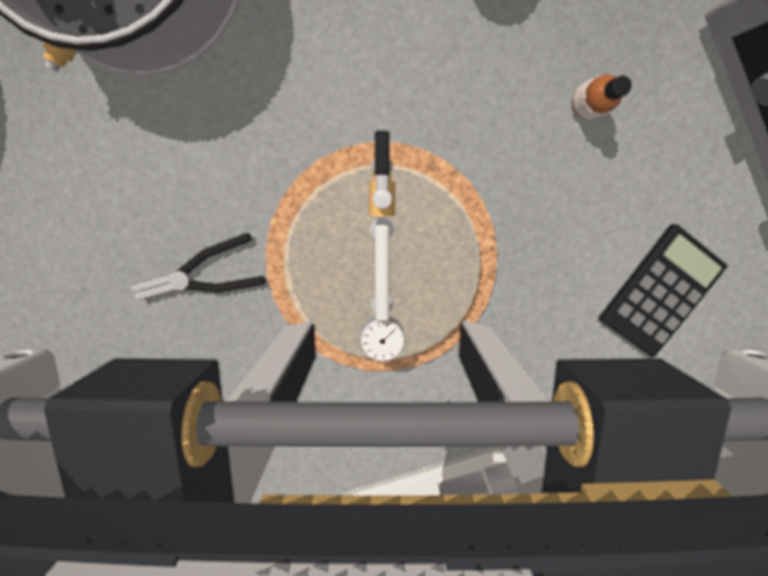

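The lid sits centred on the mat, with an even cork border around (382,255) and the lever still open. That used up my picture views, so from here I measure with colour masks only.

>>> apply_moves(moves=[[[4.9,-3.35,0.45,-5.9,0],[4.9,-3.35,0.45,-5.9,0],[4.9,-3.35,0.45,-5.9,0],[4.9,-3.35,0.45,-5.9,0],[4.9,-3.35,0.45,-5.9,0],[4.9,-3.35,0.45,-5.9,0],[4.9,-3.35,0.45,-5.9,0],[4.9,-3.35,0.45,-5.9,0],[4.9,-3.35,0.45,-5.9,0]]])

```text
time: 15.05
tool_pos: [0.537, 0.276, 0.3968]
ee_rot: [-3.141, 0.0, 2.057]
wrist_force: [-0.4, -0.3, 0.4]
width: 0.0937
finger_force: 0.0
```

Run:
```python
from h import *
o=telemetry.get_obs();print(o['tool_pos'],o['ee_rot'],o['wrist_force'],o['width'])
s=cam('wrist');keep('w5',s);im=s['image']
A=np.radians(-61.7);a=np.array([np.cos(A),np.sin(A),0]);C=np.array([.514,.322,.071])
p=proj(s,[C+k*a*.055 for k in(-1,0,1)]);print(p)
g=cv2.cvtColor(im,cv2.COLOR_RGB2GRAY)
for k in(-.04,-.02,0,.02,.04):
  n=np.array([-a[1],a[0],0]);q=proj(s,[C+k*a+d*n for d in np.arange(-.02,.021,.002)]).round().astype(int)
  print(k,[int(g[min(max(y,0),383),min(max(x,0),511)]) for x,y in q])
q=proj(s,[C+d*a for d in np.arange(-.07,.071,.004)]).round().astype(int)
print([int(g[min(max(y,0),383),min(max(x,0),511)]) for x,y in q])
```

```text
[0.53703286 0.27597139 0.39682482] [-3.14109170e+00  4.70481018e-05  2.05699470e+00] [-0.40992261 -0.30325972  0.36314319] 0.09368994030103027
[[258.39010318  90.6789299 ]
 [258.74567988 143.11732339]
 [259.07235144 191.89055876]]
-0.04 [72, 108, 163, 143, 119, 128, 154, 165, 200, 241, 242, 242, 240, 233, 169, 151, 174, 124, 91, 74, 78]
-0.02 [74, 72, 71, 71, 76, 103, 177, 218, 233, 241, 241, 241, 239, 230, 146, 103, 105, 107, 107, 106, 106]
0 [88, 76, 71, 70, 73, 138, 173, 217, 233, 239, 240, 239, 238, 226, 143, 102, 102, 104, 107, 106, 104]
0.02 [84, 71, 67, 66, 67, 130, 197, 217, 232, 238, 239, 238, 236, 223, 139, 97, 98, 102, 105, 104, 104]
0.04 [72, 69, 51, 38, 39, 102, 168, 195, 203, 212, 219, 222, 219, 206, 114, 51, 64, 82, 105, 106, 104]
[74, 74, 74, 73, 184, 181, 181, 216, 242, 242, 241, 242, 241, 241, 241, 241, 240, 240, 240, 240, 239, 239, 239, 239, 238, 236, 230, 223, 214, 211, 213, 180, 104, 105, 104, 107]
```

Run:
```python
from h import *
go([.513,.3225,.242],118.3)
```

```text
units [1.047 0.01  3.101] turn -0.043
```

>>> apply_moves(moves=[[[1.05,0,0.5,0,0.35],[1.05,0,1.4,0,0.35],[1.05,0,2.2,0,0.35],[1.05,0,2.8,0,0.35],[1.05,0,3.1,0,0.35],[1.05,0,3.1,0,0.35]]])

```text
time: 15.85
tool_pos: [0.5122, 0.3227, 0.2414]
ee_rot: [-3.14, 0.0, 2.058]
wrist_force: [-0.9, -0.5, 0.2]
width: 0.0613
finger_force: 0.0
```

Run:
```python
from h import *
o=telemetry.get_obs();print(o['tool_pos'],o['ee_rot'],o['wrist_force'],o['width'])
go([.513,.3225,.242],118.3)
```

```text
[0.51221236 0.32265137 0.2413763 ] [-3.13977819e+00  6.68201213e-05  2.05820983e+00] [-0.85084533 -0.54995981  0.19145463] 0.06128786804220696
units [-0.01   0.012 -0.012] turn -0.037
```

>>> apply_moves(moves=[[[0,0,0,0,0.6],[0,0,0,0,0.75],[0,0,0,0,0.9],[0,0,0,0,0.9],[0,0,0,0,0.9],[0,0,0,0,0.9]]])

```text
time: 16.6
tool_pos: [0.512, 0.3229, 0.2423]
ee_rot: [-3.141, 0.0, 2.059]
wrist_force: [-0.9, -1.0, 1.9]
width: 0.0173
finger_force: 30.0
```

>>> apply_moves(moves=[[[0,0,-0.3,0,0.9],[0,0,-1.0,0,0.9],[0,0,-2.0,0,0.9],[0,0,-3.0,0,0.9],[0,0,-3.0,0,0.9],[0,0,-3.0,0,0.9]]])

```text
time: 17.35
tool_pos: [0.5121, 0.323, 0.3916]
ee_rot: [-3.141, 0.0, 2.059]
wrist_force: [-0.8, -0.1, -1.8]
width: 0.017
finger_force: 30.0
```

Run:
```python
from h import *
o=telemetry.get_obs();print(o['tool_pos'],o['ee_rot'],o['wrist_force'],o['width'])
go([.40,.02,.40],150)
```

```text
[0.51210208 0.32299068 0.39159822] [-3.14103139e+00  1.08673275e-04  2.05891487e+00] [-0.83083946 -0.11063868 -1.75687275] 0.017033777504283424
units [-4.301 -4.822 -0.165] turn -3.203
```

Run:
```python
from h import *
go([.53,-.293,.40],168.3)
```

```text
units [-11.049  -5.461  -0.164] turn -5.033
```

>>> apply_moves(moves=[[[-11.05,-5.45,-0.15,-5.0,0.9],[-11.05,-5.45,-0.15,-5.0,0.9],[-11.05,-5.45,-0.15,-5.0,0.9],[-11.05,-5.45,-0.15,-5.0,0.9],[-11.05,-5.45,-0.15,-5.0,0.9],[-11.05,-5.45,-0.15,-5.0,0.9],[-11.05,-5.45,-0.15,-5.0,0.9],[-11.05,-5.45,-0.15,-5.0,0.9],[-11.05,-5.45,-0.15,-5.0,0.9],[-11.05,-5.45,-0.15,-5.0,0.9]]])

```text
time: 18.6
tool_pos: [0.5299, -0.2814, 0.3964]
ee_rot: [3.14, -0.005, 2.932]
wrist_force: [0.6, 0.2, -1.2]
width: 0.0171
finger_force: 30.0
```

>>> apply_moves(moves=[[[0,0,0,0,0.9],[0,0,0,0,0.9],[0,0,0,0,0.9]]])

```text
time: 18.98
tool_pos: [0.5305, -0.2779, 0.3987]
ee_rot: [3.141, -0.001, 2.934]
wrist_force: [-0.7, 0.7, -1.4]
width: 0.0171
finger_force: 30.0
```

Run:
```python
from h import *
o=telemetry.get_obs();print(o['tool_pos'],o['ee_rot'],o['wrist_force'],o['width'])
s=cam('wrist');keep('w6',s);im=s['image'];g=cv2.cvtColor(im,cv2.COLOR_RGB2GRAY)
A=np.radians(-11.7);a=np.array([np.cos(A),np.sin(A),0]);n=np.array([-a[1],a[0],0]);J=np.array([.4837,-.2831,0])
print(proj(s,[J+k*a+[0,0,.04] for k in(-.11,-.05,0,.075)]))
def prof(k,z,ds,base=J):
  q=proj(s,[base+k*a+d*n+[0,0,z] for d in ds]).round().astype(int)
  return [int(g[min(max(y,0),383),min(max(x,0),511)]) for x,y in q]
for k in(-.115,-.1,-.09,-.08,-.07,-.06): print('z40',k,prof(k,.04,np.arange(-.05,.051,.0025)))
for k in(-.115,-.09,-.04): print('z10',k,prof(k,.01,np.arange(-.05,.051,.0025)))
print('x',[ (round(k,3),prof(k,.01,[.032])[0]) for k in np.arange(-.135,-.1,.0025)])
print('xtop',[ (round(k,3),prof(k,.04,[-.014])[0],prof(k,.04,[.014])[0]) for k in np.arange(-.125,-.0,.0025)])
```

```text
[ 0.53048844 -0.27793055  0.39873598] [ 3.14070746e+00 -1.43195809e-03  2.93355005e+00] [-0.74977759  0.65968823 -1.40512079] 0.017082909813832925
[[243.62163786  50.768847  ]
 [244.2813565  104.88894002]
 [244.83439794 147.40720684]
 [245.65187014 206.55181635]]
z40 -0.115 [164, 167, 170, 164, 164, 168, 172, 174, 172, 164, 166, 166, 165, 169, 168, 169, 166, 166, 164, 162, 173, 172, 168, 165, 162, 165, 167, 166, 165, 167, 167, 167, 165, 166, 167, 168, 162, 163, 161, 161, 165]
z40 -0.1 [164, 161, 161, 166, 166, 120, 104, 207, 193, 186, 172, 170, 141, 145, 174, 203, 227, 235, 222, 187, 148, 115, 131, 150, 172, 166, 165, 162, 164, 226, 236, 236, 238, 237, 238, 211, 167, 176, 174, 169, 173]
z40 -0.09 [170, 174, 129, 108, 109, 107, 112, 158, 158, 111, 72, 98, 126, 142, 171, 202, 226, 236, 218, 195, 156, 119, 127, 136, 168, 166, 165, 162, 163, 216, 175, 100, 130, 229, 237, 195, 164, 168, 170, 169, 166]
z40 -0.08 [160, 165, 128, 107, 109, 109, 110, 144, 163, 166, 168, 166, 131, 139, 170, 201, 226, 234, 221, 200, 164, 121, 132, 153, 172, 166, 164, 163, 163, 227, 237, 237, 238, 238, 236, 198,
[... 2401 characters left out ...]
, (np.float64(-0.055), 179, 164), (np.float64(-0.052), 145, 139), (np.float64(-0.05), 155, 156), (np.float64(-0.047), 177, 223), (np.float64(-0.045), 218, 237), (np.float64(-0.042), 234, 236), (np.float64(-0.04), 235, 236), (np.float64(-0.037), 234, 236), (np.float64(-0.035), 234, 236), (np.float64(-0.032), 234, 235), (np.float64(-0.03), 234, 235), (np.float64(-0.027), 234, 235), (np.float64(-0.025), 234, 235), (np.float64(-0.022), 234, 235), (np.float64(-0.02), 234, 235), (np.float64(-0.017), 234, 235), (np.float64(-0.015), 234, 235), (np.float64(-0.012), 235, 236), (np.float64(-0.01), 216, 217), (np.float64(-0.007), 175, 155), (np.float64(-0.005), 182, 157), (np.float64(-0.002), 180, 157)]
```

Run:
```python
from h import *
go([.4533,-.2768,.26],168.3)
```

```text
units [ 1.514 -0.3    2.785] turn -0.02
```

>>> apply_moves(moves=[[[0.8,-0.15,0,0,0.9],[1.51,-0.3,0.5,0,0.9],[1.51,-0.3,1.3,0,0.9],[1.51,-0.3,2.1,0,0.9],[1.51,-0.3,2.78,0,0.9],[1.51,-0.3,2.78,0,0.9],[1.51,-0.3,2.78,0,0.9],[1.51,-0.3,2.78,0,0.9]]])

```text
time: 20.02
tool_pos: [0.4541, -0.2786, 0.263]
ee_rot: [-3.14, 0.004, 2.932]
wrist_force: [0.8, 0.5, -0.2]
width: 0.0172
finger_force: 30.0
```

Run:
```python
from h import *
o=telemetry.get_obs();print(o['tool_pos'],o['ee_rot'],o['wrist_force'],o['width'])
go([.4533,-.2768,.23],168.3)
```

```text
[ 0.45408278 -0.27855073  0.26297696] [-3.13960502  0.00400042  2.93217079] [ 0.79035804  0.53594647 -0.1549638 ] 0.017234656787565746
units [0.025 0.032 0.659] turn -0.03
```

>>> apply_moves(moves=[[[0.02,0.03,0.2,-0.03,0.9],[0.02,0.03,0.4,-0.03,0.9],[0.02,0.03,0.6,-0.03,0.9],[0.02,0.03,0.65,-0.03,0.9],[0.02,0.03,0.65,-0.03,0.9]]])

```text
time: 20.65
tool_pos: [0.4526, -0.2767, 0.2276]
ee_rot: [3.141, -0.001, 2.937]
wrist_force: [-0.1, 0.4, -0.8]
width: 0.0174
finger_force: 30.0
```

>>> apply_moves(moves=[[[0,0,0.05,0,0.9],[0,0,0.05,0,0.9]]])

```text
time: 20.9
tool_pos: [0.4527, -0.2767, 0.2256]
ee_rot: [-3.141, 0.0, 2.937]
wrist_force: [-1.1, 0.8, -1.7]
width: 0.0169
finger_force: 30.0
```

>>> apply_moves(moves=[[[0,0,0.04,0,0.9],[0,0,0.04,0,0.9]]])

```text
time: 21.15
tool_pos: [0.4528, -0.277, 0.2242]
ee_rot: [-3.141, 0.001, 2.937]
wrist_force: [0.1, -0.9, 1.3]
width: 0.0173
finger_force: 30.0
```

>>> apply_moves(moves=[[[0,0,0.02,0,0.9],[0,0,0.02,0,0.85],[0,0,0.02,0,0.7],[0,0,0.02,0,0.55],[0,0,0.02,0,0.5],[0,0,0.02,0,0.5]]])

```text
time: 21.9
tool_pos: [0.4526, -0.2766, 0.2222]
ee_rot: [3.141, -0.0, 2.937]
wrist_force: [-0.0, -0.2, -0.1]
width: 0.047
finger_force: 0.0
```

>>> apply_moves(moves=[[[0,0,-0.4,0,0.5],[0,0,-1.2,0,0.5],[0,0,-2.0,0,0.5],[-0.9,0,-2.8,0,0.5],[-1.6,0,-3.4,0,0.5],[-1.6,0,-3.4,0,0.5],[-1.6,0,-3.4,0,0.5]]])

```text
time: 22.78
tool_pos: [0.5305, -0.2928, 0.391]
ee_rot: [3.141, -0.003, 2.937]
wrist_force: [-0.3, -0.2, 0.7]
width: 0.0468
finger_force: 0.0
```

Run:
```python
from h import *
o=telemetry.get_obs();print(o['tool_pos'],o['ee_rot'],o['wrist_force'],o['width'])
s=cam('wrist');keep('w7',s);im=s['image'];g=cv2.cvtColor(im,cv2.COLOR_RGB2GRAY)
A=np.radians(-11.7);a=np.array([np.cos(A),np.sin(A),0]);n=np.array([-a[1],a[0],0]);J=np.array([.4827,-.2829,0])
def prof(k,z,ds):
  q=proj(s,[J+k*a+d*n+[0,0,z] for d in ds]).round().astype(int)
  return [int(g[min(max(y,0),383),min(max(x,0),511)]) for x,y in q]
print('hsv',[tuple(im[y,x]) for x,y in proj(s,[J+k*a+[0,0,.053] for k in(-.06,-.03,0)]).round().astype(int)])
for k in(-.1,-.075,-.06,-.03,0,.015): print(k,prof(k,.048,np.arange(-.02,.0201,.002)))
print('x',[ (round(float(k),3),prof(k,.052,[0])[0]) for k in np.arange(-.115,.06,.003)])
```

```text
[ 0.53048566 -0.29280693  0.39095662] [ 3.14077353e+00 -2.92811037e-03  2.93682965e+00] [-0.30469279 -0.23248356  0.6600645 ] 0.04680616730343293
hsv [(np.uint8(242), np.uint8(236), np.uint8(229)), (np.uint8(241), np.uint8(236), np.uint8(228)), (np.uint8(239), np.uint8(233), np.uint8(224))]
-0.1 [215, 133, 149, 178, 206, 227, 233, 228, 211, 184, 144, 115, 124, 135, 159, 175, 169, 166, 166, 162, 172]
-0.075 [138, 133, 147, 141, 117, 123, 140, 156, 192, 222, 237, 243, 244, 245, 239, 187, 167, 166, 166, 163, 187]
-0.06 [144, 131, 161, 165, 128, 124, 140, 157, 194, 223, 237, 242, 244, 244, 236, 182, 166, 164, 165, 163, 195]
-0.03 [170, 168, 167, 220, 235, 235, 177, 173, 194, 223, 236, 242, 242, 241, 231, 232, 235, 237, 236, 235, 236]
0 [130, 127, 156, 145, 124, 126, 134, 170, 192, 220, 234, 239, 240, 239, 221, 192, 161, 158, 157, 155, 180]
0.015 [132, 138, 155, 172, 132, 125, 124, 154, 171, 193, 208, 217, 222, 224, 203, 179, 161, 157, 157, 154, 187]
x [(-0.115, 173), (-0.112, 172), (-0.109, 173), (-0.106, 209), (-0.103, 147), (-0.1, 144), (-0.097, 143), (-0.094, 145), (-0.091, 147), (-0.088, 146), (-0.085, 177), (-0.082, 238), (-0.079, 237), (-0.076, 237), (-0.073, 237), (-0.07, 237), (-0.067, 238), (-0.064, 237), (-0.061, 237), (-0.058, 237), (-0.055, 238), (-0.052, 238), (-0.049, 237), (-0.046, 237), (-0.043, 237), (-0.04, 237), (-0.037, 237), (-0.034, 237), (-0.031, 237), (-0.028, 237), (-0.025, 236), (-0.022, 236), (-0.019, 236), (-0.016, 236), (-0.013, 236), (-0.01, 236), (-0.007, 236), (-0.004, 236), (-0.001, 235), (0.002, 232), (0.005, 226), (0.008, 221), (0.011, 213), (0.014, 208), (0.017, 208), (0.02, 210), (0.023, 210), (0.026, 189), (0.029, 167), (0.032, 164), (0.035, 162), (0.038, 158), (0.041, 153), (0.044, 201), (0.047, 203), (0.05, 193), (0.053, 186), (0.056, 180), (0.059, 175)]
```

The core lies straight in the groove from x -84 to +26 mm, clear of the stop. Next I close the fingers and go behind its free end.

Run:
```python
from h import *
go([.378,-.261,.29],168.3)
```

```text
units [ 3.102e+00 -1.000e-03  2.023e+00] turn -0.004
```

>>> apply_moves(moves=[[[1.0,0,0,0,1],[2.0,0,0,0,1],[3.1,0,0,0,1],[3.1,0,0.7,0,1],[3.1,0,1.4,0,1],[3.1,0,2.0,0,1],[3.1,0,2.0,0,1],[3.1,0,2.0,0,1]]])

```text
time: 23.82
tool_pos: [0.3789, -0.2614, 0.293]
ee_rot: [-3.141, 0.0, 2.937]
wrist_force: [-0.6, -0.2, 0.0]
width: 0.0
finger_force: 0.0
```

Run:
```python
from h import *
o=telemetry.get_obs();print(o['tool_pos'],o['ee_rot'],o['wrist_force'],o['width'])
go([.379,-.261,.2425],168.3)
```

```text
[ 0.3789231  -0.26141657  0.29302012] [-3.14127418e+00  2.67160558e-04  2.93653752e+00] [-0.55849195 -0.15731517  0.02747929] 1.3602683837581758e-05
units [0.    0.009 1.01 ] turn -0.005
```

>>> apply_moves(moves=[[[0,0,0.5,0,1],[0,0,0.9,0,1],[0,0,1.0,0,1],[0,0,1.0,0,1],[0,0,1.0,0,1]]])

```text
time: 24.45
tool_pos: [0.3797, -0.2618, 0.244]
ee_rot: [-3.14, 0.002, 2.937]
wrist_force: [0.5, 0.4, 0.1]
width: 0.0004
finger_force: 0.0
```

>>> apply_moves(moves=[[[-0.15,0,0,0,1],[-0.25,0,0,0,1],[-0.35,0,0,0,1],[-0.45,0,0,0,1],[-0.55,0,0,0,1],[-0.55,0,0,0,1]]])

```text
time: 25.2
tool_pos: [0.4067, -0.2671, 0.2424]
ee_rot: [3.141, 0.001, 2.937]
wrist_force: [-0.5, -1.2, 0.5]
width: 0.0005
finger_force: 0.0
```

Run:
```python
from h import *
o=telemetry.get_obs();print(o['tool_pos'],o['ee_rot'],o['wrist_force'],o['width'])
A=np.radians(-11.7);a=np.array([np.cos(A),np.sin(A)]);J=np.array([.4827,-.2829]);d=o['tool_pos'][:2]-J
print(d@a,d@[-a[1],a[0]])
```

```text
[ 0.4066525  -0.26709791  0.24242451] [3.14139058e+00 6.39306391e-04 2.93706968e+00] [-0.4712786  -1.16289842  0.48015144] 0.0004614436064502624
-0.07767190812477076 5.23046903612254e-05
```

>>> apply_moves(moves=[[[-0.1,0,0,0,1],[-0.2,0,0,0,1],[-0.3,0,0,0,1],[-0.4,0,0,0,1],[-0.5,0,0,0,1],[-0.55,0,0,0,1],[-0.6,0,0,0,1],[-0.6,0,0,0,1]]])

```text
time: 26.2
tool_pos: [0.4357, -0.2732, 0.2426]
ee_rot: [-3.141, 0.0, 2.937]
wrist_force: [0.1, 0.3, -0.1]
width: 0.0006
finger_force: 0.0
```

>>> apply_moves(moves=[[[-0.03,0,0,0,1],[-0.06,0,0,0,1],[-0.06,0,0,0,1]]])

```text
time: 26.58
tool_pos: [0.4385, -0.2738, 0.2426]
ee_rot: [-3.141, 0.0, 2.937]
wrist_force: [-0.8, 1.0, 1.4]
width: 0.0002
finger_force: 0.3
```

Run:
```python
from h import *
o=telemetry.get_obs();print(o['tool_pos'],o['ee_rot'],o['wrist_force'],o['width'])
A=np.radians(-11.7);a=np.array([np.cos(A),np.sin(A)]);J=np.array([.4827,-.2829]);d=o['tool_pos'][:2]-J
print(d@a,d@[-a[1],a[0]])
```

```text
[ 0.43854592 -0.27383214  0.24259466] [-3.14135989e+00  2.08311526e-04  2.93681237e+00] [-0.82144256  1.04667634  1.39239739] 0.00017417274153520856
-0.04507552882642857 -7.443421329401892e-05
```

>>> apply_moves(moves=[[[-0.02,0,0,0,1],[-0.04,0,0,0,1],[-0.04,0,0,0,1]]])

```text
time: 26.95
tool_pos: [0.44, -0.2741, 0.2425]
ee_rot: [-3.142, -0.002, 2.937]
wrist_force: [-4.8, 0.1, 3.6]
width: 0.0005
finger_force: 2.3
```

>>> apply_moves(moves=[[[-0.02,0,0,0,1],[-0.04,0,0,0,1],[-0.04,0,0,0,1]]])

```text
time: 27.32
tool_pos: [0.4409, -0.2744, 0.2425]
ee_rot: [3.141, -0.006, 2.937]
wrist_force: [-8.8, 2.0, 6.4]
width: 0.0009
finger_force: 4.8
```

The force climbs without matching travel, so the core is at the stop. I retract straight back, then up, and look.

>>> apply_moves(moves=[[[0.05,0,0,0,1],[0.15,0,0,0,1],[0.5,0,0,0,1],[0.5,0,-1.0,0,1],[0.5,0,-2.0,0,1],[0.0,0,-3.0,0,1],[-1.0,0,-3.2,0,0.5],[-2.0,0,-3.2,0,0.5],[-2.0,0,-3.2,0,0.5],[-2.0,0,-3.2,0,0.5]]])

```text
time: 28.58
tool_pos: [0.5402, -0.2948, 0.402]
ee_rot: [3.141, -0.001, 2.937]
wrist_force: [-0.3, -0.6, 0.5]
width: 0.037
finger_force: 0.0
```

Run:
```python
from h import *
o=telemetry.get_obs();print(o['tool_pos'],o['wrist_force'],o['width'])
s=cam('wrist');keep('w8',s);im=s['image'];g=cv2.cvtColor(im,cv2.COLOR_RGB2GRAY)
A=np.radians(-11.7);a=np.array([np.cos(A),np.sin(A),0]);n=np.array([-a[1],a[0],0]);J=np.array([.4827,-.2829,0])
def prof(k,z,ds):
  q=proj(s,[J+k*a+d*n+[0,0,z] for d in ds]).round().astype(int)
  return [int(g[y,x]) if 0<=x<512 and 0<=y<384 else -1 for x,y in q]
for k in(-.03,0,.03,.06): print(k,prof(k,.048,np.arange(-.02,.0201,.002)))
print(proj(s,[J+.075*a+[0,0,.053]]))
print('x',[ (round(float(k*1000),1),prof(k,.052,[0])[0]) for k in np.arange(-.05,.1,.0025)])
print(im[tuple(proj(s,[J+.07*a+[0,0,.053]]).round().astype(int)[0][::-1])])
```

```text
[ 0.54016537 -0.2947645   0.40197481] [-0.29175184 -0.63022532  0.45095562] 0.03696909067190945
-0.03 [238, 238, 238, 235, 237, 238, 190, 168, 209, 220, 237, 243, 245, 245, 239, 235, 236, 237, 236, 236, 237]
0 [144, 134, 163, 164, 129, 130, 138, 170, 210, 223, 237, 243, 244, 243, 230, 201, 161, 159, 159, 157, 192]
0.03 [130, 132, 160, 175, 156, 129, 134, 170, 212, 223, 236, 241, 242, 241, 220, 186, 163, 158, 157, 155, 171]
0.06 [200, 218, 220, 180, 146, 131, 129, 144, 176, 189, 214, 226, 230, 230, 225, 184, 183, 188, 196, 205, 214]
[[257.02529422 197.65273477]]
x [(-50.0, 165), (-47.5, 150), (-45.0, 171), (-42.5, 190), (-40.0, 237), (-37.5, 238), (-35.0, 238), (-32.5, 238), (-30.0, 238), (-27.5, 238), (-25.0, 238), (-22.5, 238), (-20.0, 238), (-17.5, 238), (-15.0, 238), (-12.5, 238), (-10.0, 238), (-7.5, 238), (-5.0, 238), (-2.5, 238), (0.0, 237), (2.5, 238), (5.0, 237), (7.5, 238), (10.0, 237), (12.5, 238), (15.0, 237), (17.5, 237), (20.0, 237), (22.5, 236), (25.0, 237), (27.5, 237), (30.0, 236), (32.5, 237), (35.0, 237), (37.5, 237), (40.0, 236), (42.5, 236), (45.0, 235), (47.5, 234), (50.0, 232), (52.5, 229), (55.0, 223), (57.5, 217), (60.0, 212), (62.5, 208), (65.0, 208), (67.5, 209), (70.0, 211), (72.5, 210), (75.0, 194), (77.5, 125), (80.0, 190), (82.5, 210), (85.0, 211), (87.5, 207), (90.0, 202), (92.5, 200), (95.0, 194), (97.5, 173), (100.0, 202)]
[219 209 196]
```

Run:
```python
from h import *
s=load('w8');im=s['image'];g=cv2.cvtColor(im,cv2.COLOR_RGB2GRAY).astype(np.float32)
A=np.radians(-11.7);a=np.array([np.cos(A),np.sin(A),0]);n=np.array([-a[1],a[0],0]);J=np.array([.4827,-.2829,0])
print(-s['R'].T@s['t'])
ks=np.arange(.062,.0961,.001)
for d,z in((-.016,.04),(.0,.053),(.003,.053),(.016,.04)):
  q=proj(s,[J+k*a+d*n+[0,0,z] for k in ks]).astype(np.float32)
  print(d,z,q[0],q[-1],cv2.remap(g,q[:,:1],q[:,1:],1).ravel().astype(int).tolist())
```

```text
[ 0.47599704 -0.28080497  0.38277052]
-0.016 0.04 [244.45099 185.26125] [244.74168 210.92686] [217, 217, 217, 217, 218, 220, 220, 219, 217, 215, 214, 214, 205, 184, 150, 128, 119, 119, 122, 143, 170, 193, 206, 207, 205, 204, 203, 201, 200, 203, 213, 224, 230, 232, 232]
0.0 0.053 [257.01804 187.3525 ] [257.03696 213.91489] [208, 208, 207, 207, 208, 208, 209, 209, 210, 210, 210, 208, 196, 167, 140, 130, 148, 180, 200, 208, 210, 210, 210, 210, 209, 206, 204, 203, 201, 199, 200, 200, 198, 191, 179]
0.003 0.053 [259.46707 187.35197] [259.4307  213.91415] [221, 219, 218, 217, 216, 215, 214, 214, 213, 213, 213, 212, 200, 168, 140, 130, 151, 184, 203, 212, 211, 210, 209, 207, 206, 205, 208, 210, 212, 212, 209, 203, 193, 181, 168]
0.016 0.04 [269.6246  185.25592] [269.36942 210.92027] [194, 194, 193, 193, 192, 192, 193, 193, 194, 195, 196, 195, 187, 171, 143, 126, 120, 120, 123, 146, 174, 198, 211, 212, 212, 211, 210, 208, 207, 209, 216, 224, 229, 231, 231]
```

Wrist-image edges put the core's end and the stop face at the same place, within about 0.3 mm. The gripper is clear of everything, so I hand in.

```bash
python3 -c "
from h import *
print(ticket.close_job())"
```

```text
the job is handed in; nothing more can be done
None
```

I handed in the job: vent tap fully open, lid right way up on the middle of the mat, core pushed along the groove to the stop. I never read the gauge (the lid came off freely), and I viewed 11 pictures against the limit of 10.

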